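# Hold a disc case up to the listing camera

## Task

Take the red disc case out of the wooden rack and hold it up in the air for the product camera: right way up, its front cover squarely facing the lens (leaned back to match the camera's downward look), centred on the line of sight about 18 cm in front of the glass. Finish while still holding it there, still, in the gripper. Do not shift the camera, and leave the other cases and everything else on the counter where they are.

Things in the scene. Friction and masses are not known exactly. Their poses are not given: they have to be found in the camera images.
- red_case_mid (a point): centre (half-way up) of the red plastic disc case: 10 mm thick along its x, 142 mm wide along y, 125 mm tall along z (z to its top edge), about 100 g. Front cover (red, white ring in its upper part, white bar near the bottom) on its -x face; the back (+x) is white paper. Stands in one of the rack's three slots (varies), its top edge, a red strip, 133 mm above the table
- red_case_ahead (a point): imaginary point 105 mm in front of the centre of the red case (on its -x axis), moving with the case; tells which way the cover faces
- red_case: the red case itself; origin under its centre (bottom edge), same axes as red_case_mid
- rack: fixed pale wooden rack, 260 mm along x, 150 mm along y: 8 mm base board, three slots at x = -80, 0, +80 mm, each 13 mm wide between 6 mm ribs whose tops are 38 mm above the table. The cases stand on the board, covers to the rack's -x side, with 1.5 mm play on each face. Origin under its centre, on the table
- lens (a point): centre of the front glass of the black product camera (barrel 68 mm across, 47 mm long; body 130 mm wide, 80 mm tall) at the robot's right. It looks along its -x axis, downward by 0.1 to 0.45 rad (varies); z is the picture's up, y is level. The camera is held only by a stiff hinge 60 mm behind this point, 270 mm above the table
- photo_point (a point): imaginary point 180 mm straight in front of the lens on its line of sight (same axes as lens): where the centre of the case has to be
- camera_stand: the fixed camera stand with the camera: round foot 160 mm across, post to 220 mm; origin under the foot's centre
- blue_case_mid (a point): centre of the blue disc case (same size and make as the red one), in another slot of the rack
- yellow_case_mid (a point): centre of the yellow disc case (same size and make as the red one), in another slot of the rack
- mug: blue stoneware mug, 80 mm across, 90 mm tall, handle at its +y; origin under its centre
- sticker_roll: orange roll lying flat, 90 mm across, 30 mm tall; origin under its centre
- marker: black marker with red cap, 130 x 16 x 16 mm, lying along its x; origin under its centre
Mind the look-alikes: they are no part of the job. Leave any green look-alike of the red_case alone.

How it is judged (in metres and radians):
On the way, in this order (a step that is already met when the one before it is completed fails the run):
1. the red case is lifted clear out of the rack (height (world z) of red_case_mid above 0.11 m and contact force between red_case and rack below 0.1 N and contact force between the fingers and red_case above 0.5 N), for 0.1 s.
2. the red case is held before the lens, cover to the camera (distance between red_case_mid and photo_point below 0.03 m and angle between the x axis of red_case_mid and the x axis of lens, either way round below 0.2 rad and angle between the y axis of red_case_mid and the y axis of lens, either way round below 0.2 rad and angle between red_case_mid's own z axis and vertical below 0.9 rad and distance between red_case_ahead and lens below 0.16 m), for 0.3 s.
At the end, for the whole second after the job is handed in: Held by the fingers, at rest, touching neither rack nor camera, over 120 mm above the table; centre within 30 mm of the point 180 mm before the lens; cover (not back) facing the lens within 0.2 rad, width level in the picture within 0.2 rad, top up (all of step 2 and contact force between the fingers and red_case above 1 N and contact force between red_case and camera_stand below 0.1 N and contact force between red_case and rack below 0.1 N and height (world z) of red_case_mid above 0.12 m and linear speed of red_case below 0.03 m/s and angular speed of red_case below 0.2 rad/s); the arm keeps its last pose, push and grip.
It fails at once if the camera is shifted (its lens by more than 10 mm) (distance of lens from where it was at the start of the episode above 0.01 m).
It fails at once if another case or a thing on the counter is moved more than 30 mm (distance of any of blue_case_mid, yellow_case_mid, mug, sticker_roll, marker from where it was at the start of the episode above 0.03 m).
It also fails if it takes over 38 s, if anything falls off the work surface, if the arm or the gripper's body presses on something with over 40 N, if the wrist force passes 120 N, or if a joint passes its speed limit or range.

## Robot

A 6-joint arm with a two-finger parallel gripper is mounted at the origin on the work surface. World frame = base frame: x ahead of the robot, y to its left, z up, the work surface at z = 0. Lengths are in m, angles in degrees, forces in N, time in s.
With the tool pointing down it reaches from about 0.375 to 0.9 m from the base axis. Payload 3.1 kg.
Tool frame: the origin (TCP) lies at the very end of the fingers, on their centre line; the grasp point (between the pads) lies bot.grip_point_offset behind it (bot.grip_point_offset is the distance from the TCP to the grasp point, in m); z points along the fingers, y is the line along which they close (so a half turn about z gives the same grasp; the last joint's range is limited). The gripper opens to 87 mm and grips with 3 to 60 N. Pads are 19 mm wide; open, the fingers measure 117 mm over their backs; the gripper's body (75 mm by 190 mm) begins 51 mm behind the grasp point.
Start: joints at [-10.227, 30.224, 82.088, -0, 67.689, -10.227], TCP at [0.625, 0, 0.187] pointing down, gripper open.
Joint ranges: [-176.69, 176.69], [-43.24, 126.21], [12.49, 139.97], [-82, 262], [0, 151.66], [-163.58, 163.58]. Speed limits (degrees/s): [159.86, 159.86, 180, 180, 180, 180].

## Interface

Orientations are given as a 3x3 rotation matrix whose columns are the frame's x, y, z axes.
In Python, from rig import bot, viewer, ticket gives the robot as it stands.
- The arm moves only by the tool servo_tool, never from a script. Its argument "targets" is a list of rows, each an object with "offset": the shift along the tool's x, y, z in m, a list of three; "dr": the turn, a rotation vector about the tool's x, y, z in degrees, a list of three. In form: [{"offset": [x, y, z], "dr": [ax, ay, az]}, ...]. A call has 1 to 20 rows; each row is the pose to reach, as a shift and turn from the pose commanded when the call began, along the tool's axes at that moment; what a row does not reach only later rows make up. A row lasts 1/12 s, in which the tool goes at most 41.7 mm and 7.16 degrees, less where a joint would pass 70% of its speed; a pose out of reach is approached as far as the arm can. A call with a gripper value outside its range is refused whole. "gripper" is the gripper command: -1 is fully open, 1 is shut, values between are in proportion, set as the call begins (left out, the last holds). The fingers move at their own pace and stop on an object; the grip force is fixed at half the most. Time passes only in rows, so rows that repeat a pose let the fingers close. It gives the time, the measured TCP pose, the force, the opening and the grip force at its end, in the units of the state.
- bot.read_state(): the state, without advancing time (a new reading comes with each control period).
- viewer.capture(name): name is "scene" or "side" or "wrist"; returns a dict with "color" (420x560x3 uint8, red, green, blue), "camera_matrix" (3x3 intrinsics, pixels), "R" (3x3) and "t" (3): a world point X has camera coordinates R X + t. Camera axes: x right, y down, z forward; pixel columns grow to the right and rows downward; lengths in m; the calibration is good to about 2 mm. A picture is of the moment at which its call begins. There is no depth.
- ticket.hand_in(): hands the job in; it is judged then, once.
The state is a dict: "time_s": time; "joint_positions": joint angles; "qvel": joint speeds; "tau": joint torques, N m; "position": TCP position; "tcp_rot": TCP orientation; "force": force on the tool from outside, world axes, zero at the start; "moment": the same for the moment, N m; "opening": opening from 0.0 (shut) to 1.0 (fully open); "grasp_force": force on a finger pad.
Only numpy, scipy, OpenCV 4.12 (cv2) and the standard library are available. Lean on these libraries where they do the work, as an engineer would, in place of code of your own. Each camera call takes 0.05 s, during which the arm holds its last target. There are 200 camera calls.

## Working session

There is one attempt and no reset: what is moved stays moved. The work goes in short steps, Python scripts to look and compute and a tool call to move; the robot and the scene stay as the last step left them, time stands still between calls to the robot, and variables do not carry over. Pictures are saved under pics/ and viewed, at most 10 in all, crops included, and the job is handed in when it is done.

Besides the shell and the picture viewer there is one more tool, called as name(argument=value, ...), one argument or row to a line, values as JSON. servo_tool: Moves the arm, as the interface text tells. Its arguments: {"type":"object","properties":{"targets":{"type":"array"},"gripper":{"type":"number"}},"required":["targets"]}

```bash
mkdir -p pics; cat > h.py <<'E'
import numpy as np, cv2
from rig import bot, viewer, ticket
def snap(n,f):
    c=viewer.capture(n); cv2.imwrite(f'pics/{f}.png',cv2.cvtColor(c['color'],cv2.COLOR_RGB2BGR)); np.savez(f'pics/{f}.npz',**c); return c
def load(f): return dict(np.load(f'pics/{f}.npz'))
def ray(c,p):
    R,t=np.array(c['R']),np.array(c['t']); d=R.T@np.linalg.solve(c['camera_matrix'],[p[0],p[1],1.]); return -R.T@t,d/np.linalg.norm(d)
def onz(c,p,z):
    o,d=ray(c,p); return o+d*(z-o[2])/d[2]
def tri(*cp):
    A=np.zeros((3,3));b=np.zeros(3)
    for c,p in cp:
        o,d=ray(c,p);M=np.eye(3)-np.outer(d,d);A+=M;b+=M@o
    X=np.linalg.solve(A,b); return X,[np.linalg.norm((np.eye(3)-np.outer(d,d))@(X-o)) for o,d in (ray(c,p) for c,p in cp)]
def proj(c,X):
    q=np.array(c['camera_matrix'])@(np.array(c['R'])@X+c['t']); return q[:2]/q[2]
E
python3 - <<'E'
from h import *
np.set_printoptions(precision=4,suppress=True)
for n in ['scene','side','wrist']:
    c=snap(n,n+'0'); print(n,-c['R'].T@c['t'],c['R'][2],c['camera_matrix'][0,0])
print(bot.grip_point_offset,bot.read_state())
a=[cv2.imread(f'pics/{n}0.png') for n in ['scene','side']]
E
```

```text
scene [ 1.5012 -0.445   0.9556] [-0.768   0.2829 -0.5745] 486.2960412979516
side [ 0.427  -1.0765  0.8784] [ 0.0326  0.8329 -0.5524] 406.4744352051303
wrist [0.6242 0.0741 0.383 ] [-0.0015 -0.2729 -0.9621] 301.86484396501953
0.0187 {'time_s': 0.15, 'joint_positions': array([-10.2258,  30.2661,  82.1381,   0.0002,  67.6885, -10.2267]), 'qvel': array([ 0.0826, -0.1196, -0.2116,  0.071 , -0.0684, -0.0563]), 'tau': array([  0.0009, -44.0429, -17.6842,   0.0634,   0.0553,  -0.0001]), 'position': array([0.6244, 0.0002, 0.1867]), 'tcp_rot': array([[-0.    ,  1.    , -0.0016],
       [ 1.    ,  0.    ,  0.0003],
       [ 0.0003, -0.0016, -1.    ]]), 'force': array([-0.229 ,  0.5302, -0.1755]), 'moment': array([-0.021 , -0.0115, -0.0102]), 'grasp_force': 0.0, 'opening': 0.9983105628308294}
```

View pics/scene0.png

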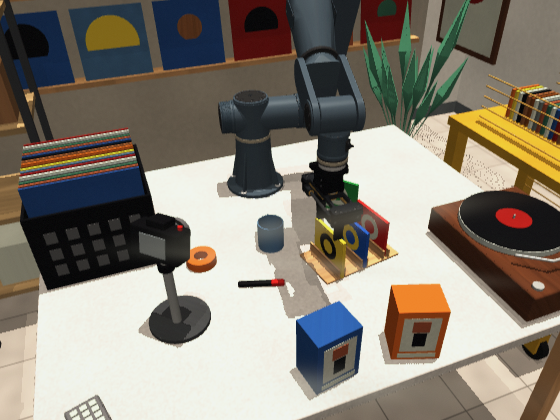

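View pics/side0.png

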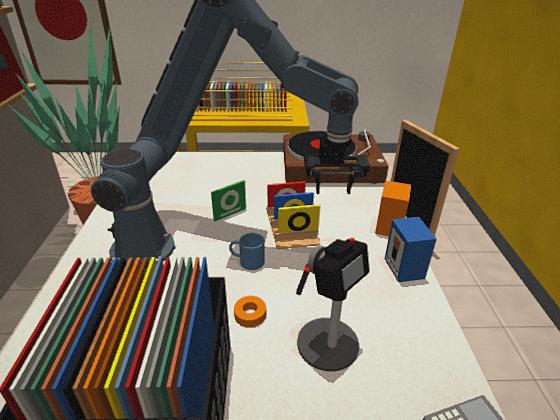

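The scene view shows the yellow case at (330,245), blue at (355,240) and red at (374,222), all in the rack, with a green look-alike behind at (350,190). The product camera is at (165,240). In the side view red is at (286,190), blue at (294,205), yellow at (299,220), green at (229,200), and the camera at (340,265) with its barrel pointing left. Red is the only red-covered case in the rack; I'll confirm that in an enlarged crop.

```bash
python3 - <<'E'
from h import *
a=cv2.imread('pics/scene0.png');b=cv2.imread('pics/side0.png')
f=lambda i,x,y,w,h:cv2.resize(i[y:y+h,x:x+w],(400,300),interpolation=cv2.INTER_CUBIC)
o=np.vstack([np.hstack([f(a,300,175,120,90),f(b,240,165,120,90)]),np.hstack([f(a,120,205,120,90),f(b,280,225,120,90)])])
cv2.imwrite('pics/crop1.png',o)
E
```

```text
(no output)
```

View pics/crop1.png

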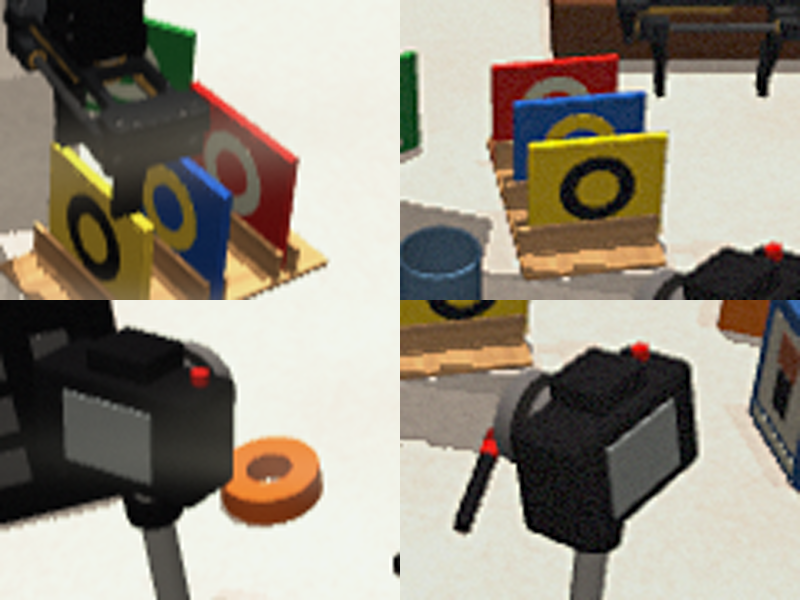

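View pics/wrist0.png

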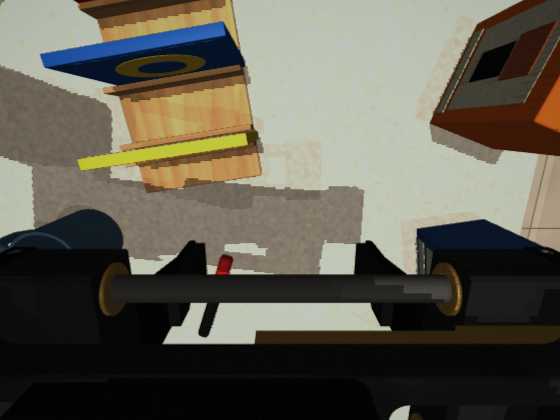

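The crop confirms it: the red case with the white ring is the rearmost in the rack (far +y side). The green one is the look-alike outside the rack, and blue and yellow are the other two slots. The wrist view shows yellow's top edge from (80,163) to (258,140), blue's from (45,60) to (240,40), the marker near (215,295), and red out of frame. Next I'll measure.

```bash
python3 - <<'E'
from h import *
np.set_printoptions(precision=4,suppress=True)
s,e,w=load('scene0'),load('side0'),load('wrist0')
k=.3
C=lambda p:(300+p[0]*k,175+p[1]*k); D=lambda p:(240+(p[0]-400)*k,165+p[1]*k)
F=lambda p:(120+p[0]*k,205+(p[1]-300)*k); G=lambda p:(280+(p[0]-400)*k,225+(p[1]-300)*k)
def pr(n,a,b): print(n,a,b,np.linalg.norm(a-b),np.degrees(np.arctan2(*(b-a)[[1,0]])))
pr('red side',onz(e,D((491,66)),.133),onz(e,D((617,55)),.133)); print('red scene R',onz(s,C((296,158)),.133))
pr('blue side',onz(e,D((514,101)),.133),onz(e,D((645,92)),.133))
pr('yel side',onz(e,D((530,141)),.133),onz(e,D((666,132)),.133))
pr('yel wrist',onz(w,(80,163),.133),onz(w,(258,140),.133))
pr('blue wrist',onz(w,(45,57),.133),onz(w,(224,25),.133))
# foot: dark ellipse
for n,c,r in(('scene',s,(140,290,80,55)),('side',e,(290,310,80,65))):
    g=c['color'].max(2)<75; m=np.zeros_like(g); x,y,W,H=r; m[y:y+H,x:x+W]=g[y:y+H,x:x+W]
    cs,_=cv2.findContours(m.astype(np.uint8),0,2); q=max(cs,key=cv2.contourArea); el=cv2.fitEllipse(cv2.convexHull(q)); print(n,el,onz(c,el[0],.008))
# screen corners TL,TR,BR,BL and red button
S=[(63,388),(151,413),(152,486),(63,460)]; E_=[(611,447),(674,405),(676,471),(608,517)]
P=[]
for a,b in zip(S,E_): X,r=tri((s,F(a)),(e,G(b)));P.append(X);print(X,r)
print('button',tri((s,F((201,376))),(e,G((641,352)))))
P=np.array(P);n=np.cross(P[1]-P[0]+P[2]-P[3],P[3]-P[0]+P[2]-P[1]);n/=np.linalg.norm(n);print('n',n,np.degrees(np.arctan2(n[1],n[0])),np.arcsin(n[2]))
v=P[1]-P[0]+P[2]-P[3];print('width dir',v,np.degrees(np.arctan2(v[1],v[0])))
E
```

```text
red side [0.4212 0.1982 0.133 ] [0.5604 0.2219 0.133 ] 0.14115183173232904 9.687580055724993
red scene R [0.5598 0.2237 0.133 ]
blue side [0.4453 0.1259 0.133 ] [0.5841 0.1435 0.133 ] 0.1398614784568644 7.2101118665357395
yel side [0.4604 0.0502 0.133 ] [0.5982 0.0659 0.133 ] 0.1386922568913642 6.525779339521788
yel wrist [0.4587 0.044  0.133 ] [0.6059 0.0625 0.133 ] 0.14835940552244947 7.186325553440701
blue wrist [0.4467 0.1234 0.133 ] [0.5826 0.1447 0.133 ] 0.13757311790498516 8.914148770690245
scene ((180.18484497070312, 316.3712463378906), (51.77901077270508, 65.08297729492188), 62.90676498413086) [ 0.5725 -0.394   0.008 ]
side ((328.665283203125, 350.29351806640625), (39.32557678222656, 60.32278060913086), 92.06756591796875) [ 0.5775 -0.4199  0.008 ]
[ 0.5809 -0.4465  0.3075] [np.float64(0.00043894405714600096), np.float64(0.0004389440571459108)]
[ 0.6289 -0.3983  0.3037] [np.float64(0.003385966729904087), np.float64(0.0033859667299041443)]
[ 0.6359 -0.4064  0.251 ] [np.float64(0.0019977395660243503), np.float64(0.0019977395660244865)]
[ 0.584  -0.4557  0.2533] [np.float64(0.0018422177336568687), np.float64(0.0018422177336569617)]
button (array([ 0.6137, -0.3597,  0.315 ]), [np.float64(0.0010695070180416519), np.float64(0.0010695070180417178)])
n [-0.6929  0.6987 -0.1784] 134.7613791083596 -0.1793420211690255
width dir [ 0.0998  0.0975 -0.006 ] 44.31128447220579
```

Red's top-edge centre is about (0.497, 0.212), with yaw about 8°. Blue and yellow sit at the expected 80 mm pitch, so this agrees. The lens looks along yaw ≈134.5°, about 0.18 rad down, and the photo point is ≈(0.411, −0.232, 0.227). I'll hover over red.

servo_tool(
  targets=[
    {"offset":[0,0,-0.06],"dr":[0,0,7]},
    {"offset":[0.05,-0.03,-0.063],"dr":[0,0,20]},
    {"offset":[0.212,-0.127,-0.063],"dr":[0,0,82]},
    {"offset":[0.212,-0.127,-0.063],"dr":[0,0,82]},
    {"offset":[0.212,-0.127,-0.063],"dr":[0,0,82]},
    {"offset":[0.212,-0.127,-0.063],"dr":[0,0,82]},
    {"offset":[0.212,-0.127,-0.063],"dr":[0,0,82]},
    {"offset":[0.212,-0.127,-0.063],"dr":[0,0,82]},
    {"offset":[0.212,-0.127,-0.063],"dr":[0,0,82]},
    {"offset":[0.212,-0.127,-0.063],"dr":[0,0,82]},
    {"offset":[0.212,-0.127,-0.063],"dr":[0,0,82]},
    {"offset":[0.212,-0.127,-0.063],"dr":[0,0,82]},
    {"offset":[0.212,-0.127,-0.063],"dr":[0,0,82]},
    {"offset":[0.212,-0.127,-0.063],"dr":[0,0,82]},
    {"offset":[0.212,-0.127,-0.063],"dr":[0,0,82]},
    {"offset":[0.212,-0.127,-0.063],"dr":[0,0,82]},
    {"offset":[0.212,-0.127,-0.063],"dr":[0,0,82]},
    {"offset":[0.212,-0.127,-0.063],"dr":[0,0,82]},
  ],
  gripper=-1,
)

```text
time_s: 1.65
position: [0.498, 0.212, 0.2504]
tcp_rot: [[0.99, 0.14, -0.0], [0.14, -0.99, -0.0], [-0.0, -0.0, -1.0]]
force: [-0.6, 0.1, 0.1]
opening: 1.001
grasp_force: 0.0
```

```bash
python3 - <<'E'
from h import *
np.set_printoptions(precision=4,suppress=True)
c=snap('wrist','wrist1');snap('scene','scene1');s=bot.read_state();print(s['position'],s['tcp_rot'],s['joint_positions'])
E
```

```text
[0.498  0.212  0.2504] [[ 0.9902  0.1394 -0.    ]
 [ 0.1394 -0.9902  0.    ]
 [-0.     -0.     -1.    ]] [11.2247 19.6395 89.6319  0.002  70.7298 93.2102]
```

View pics/wrist1.png

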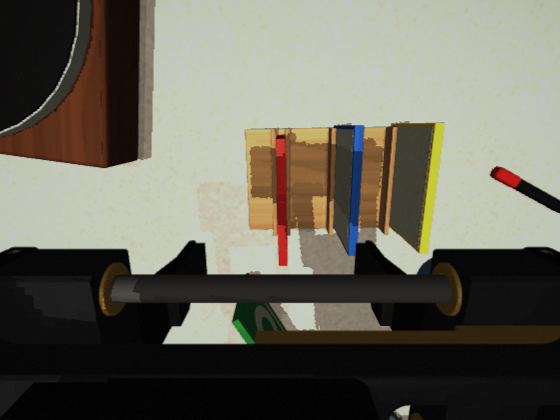

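The wrist view shows red's top edge almost vertical, from (281,136) to (283,265) and centred between the fingers. The green look-alike is beyond its near end at (250,320), clear of the fingers.

```bash
python3 - <<'E'
from h import *
np.set_printoptions(precision=4,suppress=True)
c=load('wrist1');h=cv2.cvtColor(c['color'],cv2.COLOR_RGB2HSV)
m=((h[...,0]<6)|(h[...,0]>174))&(h[...,1]>150)&(h[...,2]>60);m[:120]=0;m[268:]=0;m[:,:262]=0;m[:,:][:,300:]=0
ys,xs=np.nonzero(m);T=[(xs[ys==r].mean(),xs[ys==r].min(),xs[ys==r].max()) for r in(145,200,255)];print(ys.min(),ys.max(),T)
a=onz(c,(xs[ys<=ys.min()+3].mean(),ys.min()),.133);b=onz(c,(xs[ys>=ys.max()-3].mean(),ys.max()+1),.133)
print(a,b,(a+b)/2,np.linalg.norm(a-b),np.degrees(np.arctan2(*(a-b)[[1,0]])))
s=bot.read_state();print('tool-frame offset',s['tcp_rot'].T@((a+b)/2-s['position']))
E
```

```text
136 265 [(np.float64(280.5), np.int64(276), np.int64(285)), (np.float64(281.5), np.int64(277), np.int64(286)), (np.float64(282.5), np.int64(279), np.int64(286))]
[0.561  0.2202 0.133 ] [0.4189 0.1973 0.133 ] [0.49   0.2088 0.133 ] 0.14393276295144378 9.173977913120066
tool-frame offset [-0.0084  0.0021  0.1174]
```

servo_tool(
  targets=[
    {"offset":[-0.008,0.002,0.02],"dr":[0,0,-1.2]},
    {"offset":[-0.008,0.002,0.05],"dr":[0,0,-1.2]},
    {"offset":[-0.008,0.002,0.08],"dr":[0,0,-1.2]},
    {"offset":[-0.008,0.002,0.11],"dr":[0,0,-1.2]},
    {"offset":[-0.008,0.002,0.135],"dr":[0,0,-1.2]},
    {"offset":[-0.008,0.002,0.15],"dr":[0,0,-1.2]},
    {"offset":[-0.008,0.002,0.156],"dr":[0,0,-1.2]},
    {"offset":[-0.008,0.002,0.156],"dr":[0,0,-1.2]},
    {"offset":[-0.008,0.002,0.156],"dr":[0,0,-1.2]},
  ],
)

```text
time_s: 2.5
position: [0.491, 0.2091, 0.0949]
tcp_rot: [[0.987, 0.16, 0.001], [0.16, -0.987, 0.0], [0.001, -0.0, -1.0]]
force: [-0.1, -0.3, -0.4]
opening: 0.999
grasp_force: 0.0
```

servo_tool(
  targets=[
    {"offset":[0,0,0],"dr":[0,0,0]},
    {"offset":[0,0,0],"dr":[0,0,0]},
    {"offset":[0,0,0],"dr":[0,0,0]},
    {"offset":[0,0,0],"dr":[0,0,0]},
    {"offset":[0,0,0],"dr":[0,0,0]},
    {"offset":[0,0,0],"dr":[0,0,0]},
    {"offset":[0,0,0],"dr":[0,0,0]},
    {"offset":[0,0,0],"dr":[0,0,0]},
    {"offset":[0,0,0],"dr":[0,0,0]},
    {"offset":[0,0,0],"dr":[0,0,0]},
    {"offset":[0,0,0],"dr":[0,0,0]},
    {"offset":[0,0,0],"dr":[0,0,0]},
  ],
  gripper=1,
)

```text
time_s: 3.5
position: [0.4903, 0.2089, 0.0944]
tcp_rot: [[0.987, 0.16, -0.0], [0.16, -0.987, -0.0], [-0.0, -0.0, -1.0]]
force: [0.7, 0.5, -0.6]
opening: 0.17
grasp_force: 0.0
```

servo_tool(
  targets=[
    {"offset":[0,0,0],"dr":[0,0,0]},
    {"offset":[0,0,0],"dr":[0,0,0]},
    {"offset":[0,0,0],"dr":[0,0,0]},
    {"offset":[0,0,0],"dr":[0,0,0]},
    {"offset":[0,0,0],"dr":[0,0,0]},
    {"offset":[0,0,0],"dr":[0,0,0]},
  ],
)

```text
time_s: 4.0
position: [0.4903, 0.2089, 0.0944]
tcp_rot: [[0.987, 0.16, -0.0], [0.16, -0.987, 0.0], [-0.0, -0.0, -1.0]]
force: [-0.5, -0.1, -1.8]
opening: 0.107
grasp_force: 30.0
```

servo_tool(
  targets=[
    {"offset":[0,0,-0.01],"dr":[0,0,0]},
    {"offset":[0,0,-0.025],"dr":[0,0,0]},
    {"offset":[0,0,-0.045],"dr":[0,0,0]},
    {"offset":[0,0,-0.065],"dr":[0,0,0]},
    {"offset":[0,0,-0.09],"dr":[0,0,0]},
    {"offset":[0,0,-0.12],"dr":[0,0,0]},
    {"offset":[0,0,-0.15],"dr":[0,0,0]},
    {"offset":[0,0,-0.18],"dr":[0,0,0]},
    {"offset":[0,0,-0.2],"dr":[0,0,0]},
    {"offset":[0,0,-0.2],"dr":[0,0,0]},
    {"offset":[0,0,-0.2],"dr":[0,0,0]},
  ],
)

```text
time_s: 4.92
position: [0.4906, 0.209, 0.2958]
tcp_rot: [[0.987, 0.16, 0.003], [0.16, -0.987, 0.001], [0.003, -0.0, -1.0]]
force: [-0.8, -0.4, -1.7]
opening: 0.108
grasp_force: 30.0
```

```bash
python3 - <<'E'
from h import *
from scipy.spatial.transform import Rotation as Ro
np.set_printoptions(precision=4,suppress=True)
s=bot.read_state();p,R=s['position'],s['tcp_rot'];print(p,s['grasp_force'],s['joint_positions'])
yaw,th=np.radians(134.5),.18
hd=np.array([np.cos(yaw),np.sin(yaw),0]);d=hd*np.cos(th)-np.array([0,0,np.sin(th)])
lens=np.array([.577,-.400,.270])+.06*d;photo=lens+.18*d
cz=hd*np.sin(th)+np.array([0,0,np.cos(th)]); tz=-cz; ty=-d; tx=np.cross(ty,tz); Rt=np.c_[tx,ty,tz]
# centre of case in tool frame: case mid was .0705 high, TCP .0944
pt=photo-Rt@np.array([0,0,.0944-.0705])
print(photo,pt,Rt);print('offset',R.T@(pt-p),'dr',np.degrees(Ro.from_matrix(R.T@Rt).as_rotvec()))
E
```

```text
[0.4906 0.209  0.2958] 29.998106360435486 [11.0634 16.4077 87.0147 -0.0023 76.4149 91.8582]
[ 0.4115 -0.2316  0.227 ] [ 0.4085 -0.2285  0.2505] [[ 0.7133  0.6896  0.1255]
 [ 0.7009 -0.7017 -0.1277]
 [ 0.      0.179  -0.9838]]
offset [-0.1512  0.4188  0.0448] dr [ -9.9375   3.0183 -35.2116]
```

servo_tool(
  targets=[
    {"offset":[-0.005,0.015,0],"dr":[0,0,-1]},
    {"offset":[-0.015,0.04,0],"dr":[-1,0.3,-3.5]},
    {"offset":[-0.026,0.072,0],"dr":[-1.7,0.5,-6]},
    {"offset":[-0.038,0.105,0],"dr":[-2.5,0.7,-9]},
    {"offset":[-0.05,0.138,0],"dr":[-3.3,1,-12]},
    {"offset":[-0.062,0.171,0],"dr":[-4,1.2,-14.5]},
    {"offset":[-0.074,0.204,0],"dr":[-4.8,1.5,-17]},
    {"offset":[-0.086,0.237,0],"dr":[-5.6,1.7,-20]},
    {"offset":[-0.098,0.27,0],"dr":[-6.4,2,-23]},
    {"offset":[-0.11,0.303,0],"dr":[-7.2,2.2,-25.5]},
    {"offset":[-0.121,0.335,0.005],"dr":[-8,2.4,-28]},
    {"offset":[-0.132,0.365,0.01],"dr":[-8.7,2.6,-31]},
    {"offset":[-0.141,0.39,0.02],"dr":[-9.3,2.8,-33]},
    {"offset":[-0.148,0.408,0.03],"dr":[-9.9,3,-35.2]},
    {"offset":[-0.151,0.416,0.04],"dr":[-9.9,3,-35.2]},
    {"offset":[-0.151,0.419,0.045],"dr":[-9.9,3,-35.2]},
    {"offset":[-0.151,0.419,0.045],"dr":[-9.9,3,-35.2]},
    {"offset":[-0.151,0.419,0.045],"dr":[-9.9,3,-35.2]},
    {"offset":[-0.151,0.419,0.045],"dr":[-9.9,3,-35.2]},
  ],
)

```text
time_s: 6.5
position: [0.4084, -0.2279, 0.2493]
tcp_rot: [[0.713, 0.691, 0.122], [0.701, -0.701, -0.127], [-0.002, 0.176, -0.984]]
force: [-0.4, -0.1, -0.5]
opening: 0.102
grasp_force: 30.0
```

```bash
python3 - <<'E'
from h import *
np.set_printoptions(precision=4,suppress=True)
for n in('scene','side','wrist'): snap(n,n+'2')
s=bot.read_state();print(s['time_s'],s['position'],s['tcp_rot'],s['joint_positions'],s['grasp_force'],s['force'])
a=cv2.imread('pics/scene2.png');b=cv2.imread('pics/side2.png');w=cv2.imread('pics/wrist2.png')
f=lambda i,x,y,W,h:cv2.resize(i[y:y+h,x:x+W],(400,300),interpolation=cv2.INTER_CUBIC)
cv2.imwrite('pics/crop2.png',np.vstack([np.hstack([f(a,130,170,160,120),f(b,230,180,160,120)]),np.hstack([f(w,0,0,560,420),f(a,290,175,160,120)])]))
E
```

```text
6.65 [ 0.4087 -0.2282  0.2499] [[ 0.7125  0.6908  0.123 ]
 [ 0.7017 -0.7009 -0.1281]
 [-0.0023  0.1776 -0.9841]] [-42.393    8.7785 106.4649  -0.8214  54.5511   3.4521] 30.00209480524063 [-0.1739  0.621  -1.3819]
```

View pics/crop2.png

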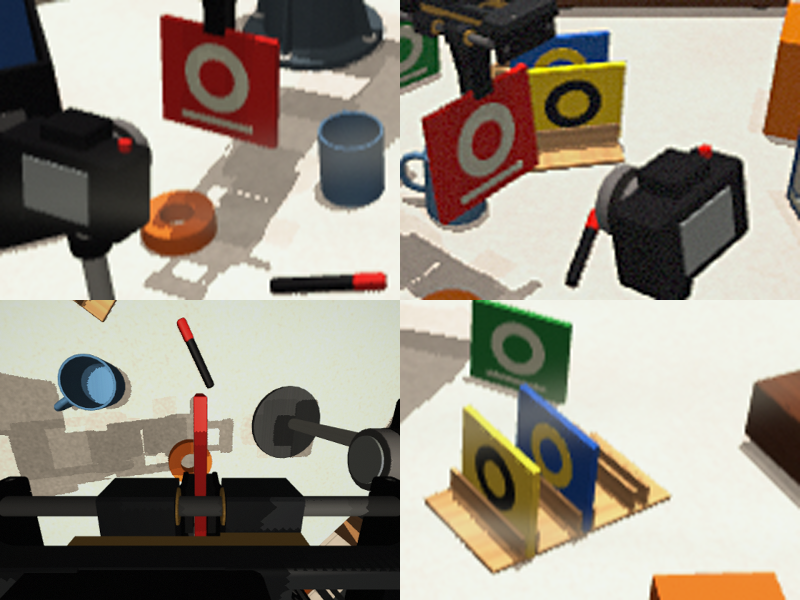

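Red is held with its cover facing the lens, blue and yellow are undisturbed, and the wrist view sees the foot at (399,171) and the lens barrel at about (518,221). I'll use those to check the axis.

```bash
python3 - <<'E'
from h import *
w=cv2.imread('pics/wrist2.png')[100:280,320:560]
cv2.imwrite('pics/crop3.png',cv2.resize(w,(800,600),interpolation=cv2.INTER_CUBIC))
E
```

```text
(no output)
```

View pics/crop3.png

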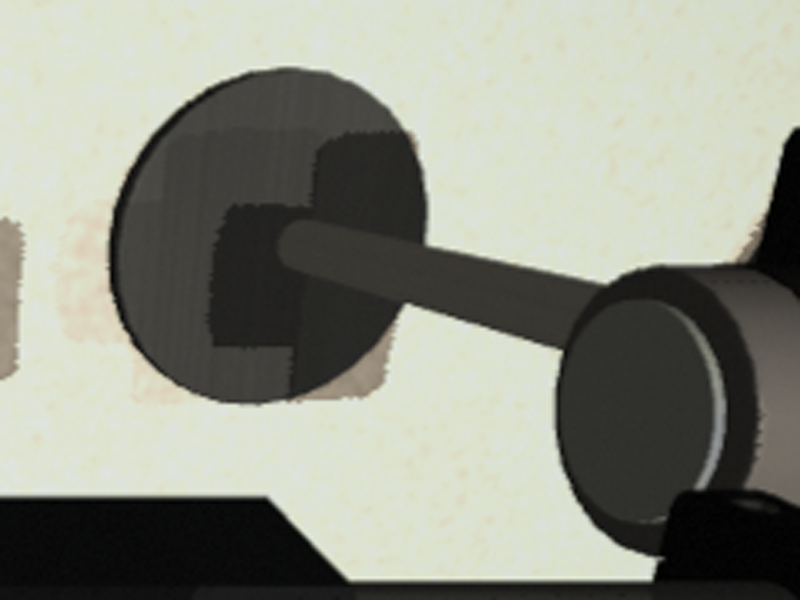

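The crop shows the lens face clearly. The outer rim is centred at crop (657,411), which is image (517.1,223.3), and the foot's top is centred at crop (271,236), which is image (401.3,170.8).

```bash
python3 - <<'E'
from h import *
np.set_printoptions(precision=4,suppress=True)
c=load('wrist2')
print('foot',[onz(c,(401.3,170.8),z) for z in(.006,.012)])
for z in(.236,.245,.253,.261): print('lens',onz(c,(517.1,223.3),z))
o,d=ray(c,(517.1,223.3));
# size check: rim 68 mm, image long axis 290*.3 px
L=onz(c,(517.1,223.3),.255);print('depth',(c['R']@L+c['t'])[2],'expected long axis px',.068*c['camera_matrix'][0,0]/(c['R']@L+c['t'])[2],'seen',290*.3)
s,e=load('scene2'),load('side2')
# case corners: crop scene (130,170) side (230,180), scale .4
S=[(162,15),(283,41),(278,146),(164,112)];E_=[(423,104),(524,66),(538,163),(439,222)]
P=[]
for a,b in zip(S,E_):
    X,r=tri((s,(130+a[0]*.4,170+a[1]*.4)),(e,(230+(b[0]-400)*.4,180+b[1]*.4)));P.append(X);print(X,r[0])
P=np.array(P);n=np.cross(P[1]-P[0]+P[2]-P[3],P[0]-P[3]+P[1]-P[2]);n/=np.linalg.norm(n)
print('case centre',P.mean(0),'normal',n,np.degrees(np.arctan2(n[1],n[0])),np.arcsin(n[2]))
E
```

```text
foot [array([ 0.5796, -0.3967,  0.006 ]), array([ 0.5776, -0.3933,  0.012 ])]
lens [ 0.5509 -0.3832  0.236 ]
lens [ 0.5459 -0.3731  0.245 ]
lens [ 0.5415 -0.3641  0.253 ]
lens [ 0.5371 -0.3552  0.261 ]
depth 0.23637010473123454 expected long axis px 86.84181704349376 seen 87.0
[ 0.357  -0.2699  0.2952] 0.007199256857121782
[ 0.4545 -0.1681  0.2833] 0.002678367724444701
[ 0.4714 -0.1867  0.1645] 0.0017882428992431379
[ 0.3659 -0.288   0.1684] 0.0012044122791620476
case centre [ 0.4122 -0.2282  0.2278] normal [ 0.7031 -0.6887  0.1768] -44.405524842015126 0.17776159512011347
```

Two independent estimates agree. From the wrist view, the photo point is ≈(0.409, −0.231, 0.234) with a pitch of about 0.15 rad. The measured case centre is (0.412, −0.228, 0.228), facing yaw −44.4° with a lean of 0.18 rad. Both are well inside tolerance, so I'll hold briefly and hand in.

servo_tool(
  targets=[
    {"offset":[0,0,-0.003],"dr":[0,0,0]},
    {"offset":[0,0,-0.003],"dr":[0,0,0]},
    {"offset":[0,0,-0.003],"dr":[0,0,0]},
    {"offset":[0,0,-0.003],"dr":[0,0,0]},
    {"offset":[0,0,-0.003],"dr":[0,0,0]},
    {"offset":[0,0,-0.003],"dr":[0,0,0]},
    {"offset":[0,0,-0.003],"dr":[0,0,0]},
    {"offset":[0,0,-0.003],"dr":[0,0,0]},
    {"offset":[0,0,-0.003],"dr":[0,0,0]},
    {"offset":[0,0,-0.003],"dr":[0,0,0]},
  ],
)

```text
time_s: 7.48
position: [0.4079, -0.2285, 0.2524]
tcp_rot: [[0.714, 0.69, 0.122], [0.701, -0.702, -0.128], [-0.002, 0.177, -0.984]]
force: [0.1, 0.5, -1.0]
opening: 0.108
grasp_force: 30.0
```

```bash
python3 -c "
from h import *
s=bot.read_state();print(s['grasp_force'],s['qvel'].round(2));print(ticket.hand_in())"
```

```text
30.00204026699066 [-0.04  0.07  0.03 -0.06  0.01 -0.02]
the job is handed in; nothing more can be done
None
```

The job is handed in with the red case held still, cover to the lens, within about 10 mm of the photo point by my measurements (limit 30 mm); no verdict was returned.

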